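Show the round dough lifter to the inspection camera

TASK

Take the lifter with the round blade up and off its peg and hold it up to the inspection camera: the blade's centre straight in front of the lens at lens height, 12 cm from the front of the lens, the tool upright with the handle on top and the flat of the blade square to the lens. Finish still holding it there, still, in the air; do not put it down. Leave the other two lifters hanging on their pegs, do not disturb the things on the table, and do not touch the camera.

Things in the scene. Friction and masses are not known exactly. Their poses are not given: they have to be found in the camera images.
- round_lifter_grip (a point): Middle of the round lifter's handle. Flat tool, 160 mm high: on top a wooden eye (ring, 30 mm outside, hole 22, centre 38 mm above this point), handle 56 long, 20 wide (y), 10 thick (x), thin steel neck, round steel blade 60 mm across, 3 thick; 0.07 kg. x: normal of the flat faces (both alike), along the peg as it hangs; z up. Pinch the 20 mm width from above, fingers either side of eye and peg.
- round_lifter_blade (a point): Centre of the round lifter's disc blade, 77 mm straight below the middle of its handle. Axes as above. The round lifter may hang on any of the three pegs.
- square_lifter_grip (a point): Middle of the handle of the second lifter: same eye, handle and axes, but a square steel blade 60 x 60 mm. Hangs on another peg; leave it.
- narrow_lifter_grip (a point): Middle of the handle of the third lifter: same eye, handle and axes, but a narrow straight steel blade 18 mm wide, 60 long. Hangs on another peg; leave it.
- peg_stand: Fixed wood stand, 120 x 340 mm foot; origin under the crossbar's middle (bar 200 mm up, 18 high, 14 thick, along y). Three 5 mm pegs, 200 mm up, at y = -110, 0, 110 mm, run along the stand's -x to 62 mm from the bar's centre, then turn up 7 mm, ending 72 mm out. Lifters hang 45 mm out. To free one: raise it 12 mm (over 7, under 17, or the eye catches), then draw it 60 mm or more along -x.
- camera_column: Fixed column of the inspection camera: round dark foot 90 mm across and upright aluminium rod 16 mm thick, 240 mm high, both centred 30 mm along +x from the origin, which is on the table below the camera housing. The camera looks along -x.
- lens (a point): Centre of the front glass of the inspection camera (grey box 36 mm wide, black barrel 35 mm thick), clamped on the rod so that the lens is 130 to 200 mm above the table. It looks level along this frame's -x; y sideways, z up. The round blade's centre belongs at (-0.120, 0, 0) here, its flat face across x. The rod stands 70 mm behind this point.
- cutter: Tin dough cutter, 58 x 56 x 23 mm, loose on the table; leave it. Origin: centre of its underside.
- scraper: Flat cream plastic dough scraper, 123 x 109 x 8 mm, loose on the table; leave it. Origin: centre of its underside.
- comb: Wooden comb, 77 x 114 x 8 mm, loose on the table; leave it. Origin: centre of its underside.
Things that resemble listed ones, but are neither listed nor needed, are in the scene too. What is shaped like the part that bears round_lifter_grip but blue or turquoise is not meant.

How it is judged (in metres and radians):
On the way:
1. the round lifter is off its peg and held in the air by the fingers, touching neither the stand nor anything else (distance of round_lifter_grip from where it was at the start of the episode above 0.04 m and height (world z) of round_lifter_blade above 0.06 m and contact force between round_lifter and peg_stand below 0.05 N and contact force between round_lifter and the fingers above 0.5 N), for 0.2 s.
At the end, for the whole second after the job is handed in: Round lifter held still in the fingers, clear of stand and camera; blade centre 100 to 140 mm ahead of the lens, within 15 mm of its axis sideways and in height; handle up, upright and square to the lens within 0.15 rad; the other two lifters still hang (handles moved under 50 mm) (x of round_lifter_blade in the frame of lens between -0.14 and -0.1 m and y of round_lifter_blade in the frame of lens between -0.015 and 0.015 m and z of round_lifter_blade in the frame of lens between -0.015 and 0.015 m and angle between the x axis of round_lifter_blade and the x axis of lens, either way round below 0.15 rad and angle between round_lifter_blade's own z axis and vertical below 0.15 rad and contact force between round_lifter and the fingers above 0.5 N and contact force between round_lifter and peg_stand below 0.05 N and contact force between round_lifter and camera_column below 0.05 N and linear speed of round_lifter below 0.02 m/s and angular speed of round_lifter below 0.2 rad/s and distance of each of square_lifter_grip, narrow_lifter_grip from where it was at the start of the episode below 0.05 m); the arm keeps its last pose, push and grip.
It fails at once if another lifter is knocked off its peg (distance of any of square_lifter_grip, narrow_lifter_grip from where it was at the start of the episode above 0.05 m).
It fails at once if the camera or its column is touched (more than 2 N) (contact force between any of the arm, the fingers, round_lifter and camera_column above 2 N).
It fails at once if a loose thing on the table is moved more than 30 mm (distance of any of cutter, scraper, comb from where it was at the start of the episode above 0.03 m).
It also fails if it takes over 42 s, if anything falls off the work surface, if the arm or the gripper's body presses on something with over 40 N, if the wrist force passes 120 N, or if a joint passes its speed limit or range.

ROBOT

A 6-joint arm with a two-finger parallel gripper is mounted at the origin on the work surface; the furniture and walls round the work are solid. World frame = base frame: x ahead of the robot, y to its left, z up, the work surface at z = 0. Lengths are in m, angles in degrees, forces in N, time in s.
With the tool pointing down it reaches from about 0.25 to 0.725 m from the base axis. Payload 9.7 kg.
Tool frame: the origin (TCP) lies at the very end of the fingers, on their centre line; the grasp point (between the pads) lies 19 mm behind it; z points along the fingers, y is the line along which they close (so a half turn about z gives the same grasp; the last joint's range is limited). The gripper opens to 85 mm and grips with 20 to 120 N. Pads are 22 mm wide; open, the fingers measure 114 mm over their backs; the gripper's body (76 mm by 85 mm) begins 54 mm behind the grasp point. The pads swing forward as they close: fully open they stand 13 mm farther back than shut.
Start: joints at [-66.807, 4.979, 10.078, 95.1, 0, 90], TCP at [0.217, -0.506, 0.231] pointing down, gripper open.
Joint ranges: [-179.16, 179.16], [-48.56, 103.87], [-65.8, 70.77], [-126.05, 130.52], [-82.76, 87.17], [-180, 180]. Speed limits (degrees/s): [127.2, 127.2, 147.25, 180, 180, 180].

INTERFACE

Orientations are given as [roll, pitch, yaw] about the fixed x, y, z axes, in that order (R = Rz(yaw) Ry(pitch) Rx(roll)).
In Python, from workcell import bot gives the robot as it stands.
- The arm moves only by the tool arm_command, never from a script. Its argument "series" is a list of rows, each a list of 4 numbers: the shift along the tool's x, y, z in m, then the turn about the tool's z in rad. A call has exactly 5 rows; each row is the pose to reach, as a shift and turn from the pose commanded when the call began, along the tool's axes at that moment; what a row does not reach only later rows make up. A row lasts 1/10 s, in which the tool goes at most 50 mm and 8.59 degrees, less where a joint would pass 70% of its speed; a pose out of reach is approached as far as the arm can. A call with a gripper value outside its range is refused whole. "hand" is the finger opening in m, from 0 to 0.0854, set as the call begins (left out, the last holds). The fingers move at their own pace and stop on an object; "grip_force" is the grip in N (left out, the last holds). Time passes only in rows, so rows that repeat a pose let the fingers close, or fill a call up. It gives the time, the measured TCP pose, the force, the opening and the grip force at its end, in the units of the state.
- bot.get_obs(): the state, without advancing time (a new reading comes with each control period).
- bot.camera(name): name is "side" or "top"; returns a dict with "color" (420x560x3 uint8, blue, green, red), "camera_matrix" (3x3 intrinsics, pixels), "xyz" and "orientation" of the camera in the world. Camera axes: x right, y up, looking along -z (the intrinsics and any distortion apply to the point x, -y, -z); pixel columns grow to the right and rows downward; lengths in m; the calibration is good to about 2 mm. A picture is of the moment at which its call begins. There is no depth.
- bot.job_done(): hands the job in; it is judged then, once.
Trained networks look in the newest picture that a camera, given by its name, has taken for a name from the list of things; names that differ only in an ending like _2 or _b are one class to them, and where a whole thing is asked for, a point or a joint stands for the part that bears it (a point fixed in the world has none). Each returns a list of dicts, best first, with "confidence" (0 to 1); they miss things now and then, are a little off and sometimes report something else, mostly with a low value. They report only what shows in the picture. A call takes as long as a camera call. They do not tell look-alikes from the thing itself.
- bot.find_in(camera, target): "location" ([column, row] in pixels, amid what is visible of it).
- bot.mark_of(camera, target): "location" ([column, row] in pixels: a listed point, or the origin of a listed thing).
The state is a dict: "time": time; "q": joint angles; "qd": joint speeds; "joint_efforts": joint torques, N m; "ee_pos": TCP position; "tcp_rot": TCP orientation; "wrist_force": force on the tool from outside, world axes, zero at the start; "torque": the same for the moment, N m; "opening": finger opening in m; "grasp_force": force on a finger pad.
Only numpy, scipy, OpenCV 4.12 (cv2) and the standard library are available. Lean on these libraries where they do the work, as an engineer would, in place of code of your own. Each camera call takes 0.05 s, during which the arm holds its last target. There are 200 camera calls.

## Working session

There is one attempt and no reset: what is moved stays moved. The work goes in short steps, Python scripts to look and compute and a tool call to move; the robot and the scene stay as the last step left them, time stands still between calls to the robot, and variables do not carry over. Pictures are saved under pics/ and viewed, at most 10 in all, crops included, and the job is handed in when it is done.

Besides the shell and the picture viewer there is one more tool, called after "Emit:" as name([rows], argument=value, ...), one row to a line, values as JSON. arm_command: Moves the arm, as the interface text tells. Its arguments: {"type":"object","properties":{"series":{"type":"array"},"hand":{"type":"number"},"grip_force":{"type":"number"}},"required":["series"]}

```bash
mkdir -p pics
cat > h.py <<'E'
import numpy as np,cv2,json
from workcell import bot
from scipy.spatial.transform import Rotation as R
def cam(n,save=None):
    c=bot.camera(n)
    if save: cv2.imwrite('pics/'+save,c['color'])
    return c
def mats(c):
    o=np.array(c['orientation'],float)
    Rw=o if o.shape==(3,3) else R.from_euler('xyz',o,degrees=True).as_matrix()
    D=np.diag([1,-1,-1.])
    Rc=D@Rw.T; t=-Rc@np.array(c['xyz'])
    return np.array(c['camera_matrix'])@np.c_[Rc,t]
def proj(P,X):
    p=P@np.append(X,1); return p[:2]/p[2]
def tri(Ps,us):
    A=[]
    for P,u in zip(Ps,us): A+= [u[0]*P[2]-P[0],u[1]*P[2]-P[1]]
    A=np.array(A); A/=np.linalg.norm(A[:,:3],axis=1)[:,None]
    X=np.linalg.lstsq(A[:,:3],-A[:,3],rcond=None)[0]
    return X
def onz(P,u,z):
    A=np.array([u[0]*P[2]-P[0],u[1]*P[2]-P[1]])
    return np.linalg.solve(A[:,:2],-A[:,3]-A[:,2]*z)
E
python3 - <<'E'
from h import *
s=bot.get_obs(); print({k:np.round(s[k],3).tolist() for k in s})
for n in('side','top'):
    c=cam(n,n+'0.png'); print(n,{k:c[k] for k in c if k!='color'})
    for t in ['round_lifter_grip','round_lifter_blade','square_lifter_grip','narrow_lifter_grip','peg_stand','camera_column','lens','cutter','scraper','comb']:
        print(n,t,[(np.round(d['location']).tolist(),round(d['confidence'],2)) for d in bot.mark_of(n,t)])
E
```

```text
{'time': 0.0, 'q': [-66.805, 5.013, 10.036, 95.1, 0.0, 90.001], 'qd': [-0.097, -0.052, 0.015, -0.006, -0.029, 0.05], 'joint_efforts': [-0.001, -52.039, 46.48, 0.017, -0.0, -0.0], 'ee_pos': [0.217, -0.505, 0.231], 'tcp_rot': [-179.923, -0.0, 23.194], 'wrist_force': [-0.181, -0.325, -0.608], 'torque': [-0.001, 0.007, -0.011], 'grasp_force': 0.0, 'opening': 0.085}
side {'camera_matrix': array([[394.05621779,   0.        , 269.59980107],
       [  0.        , 394.05621779, 205.78480539],
       [  0.        ,   0.        ,   1.        ]]), 'xyz': array([ 1.0108668 , -0.45514731,  0.90770517]), 'orientation': array([37.67467204, -0.13637613, 57.11203176])}
side round_lifter_grip [([162.0, 330.0], 0.92), ([184.0, 191.0], 0.87), ([279.0, 206.0], 0.73), ([190.0, 239.0], 0.63)]
side round_lifter_blade [([191.0, 205.0], 0.72), ([281.0, 222.0], 0.66), ([194.0, 254.0], 0.62), ([171.0, 341.0], 0.56)]
side square_lifter_grip [([355.0, 177.0], 0.68)]
side narrow_lifter_grip [([316.0, 192.0], 0.48)]
side peg_stand [([321.0, 235.0], 0.59)]
side camera_column [([232.0, 290.0], 0.71)]
side lens [([224.
[... 307 characters left out ...]
   ,   1.        ]]), 'xyz': array([ 0.41372951, -0.10169221,  1.47015527]), 'orientation': array([  2.48846874,  -0.16113992, -88.50366321])}
top round_lifter_grip [([337.0, 254.0], 0.57), ([354.0, 210.0], 0.51), ([284.0, 185.0], 0.44), ([403.0, 155.0], 0.42)]
top round_lifter_blade [([351.0, 208.0], 0.67), ([283.0, 192.0], 0.61), ([395.0, 154.0], 0.61)]
top square_lifter_grip [([212.0, 176.0], 0.62)]
top narrow_lifter_grip [([248.0, 182.0], 0.56)]
top peg_stand [([257.0, 170.0], 0.94), ([337.0, 175.0], 0.63)]
top camera_column [([338.0, 175.0], 0.76)]
top lens [([343.0, 172.0], 0.61)]
top cutter [([241.0, 233.0], 0.61)]
top scraper [([180.0, 223.0], 0.62)]
top comb [([292.0, 240.0], 0.76)]
```

View pics/side0.png

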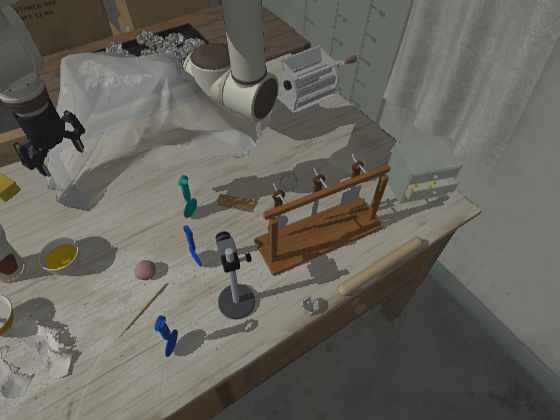

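View pics/top0.png

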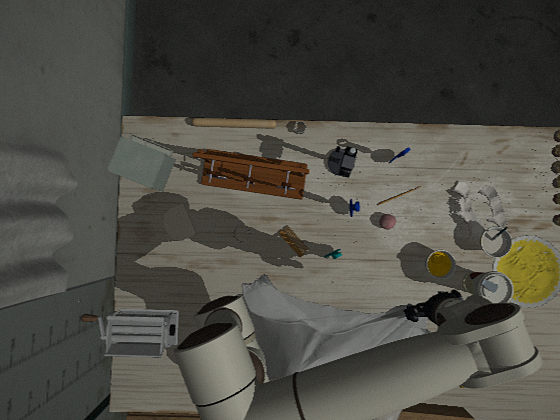

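Run:
```python
from h import *
a=cv2.imread('pics/side0.png')[150:330,180:400]
a=cv2.resize(a,None,fx=3.5,fy=3.3,interpolation=cv2.INTER_CUBIC); cv2.imwrite('pics/c1.png',a)
b=cv2.imread('pics/top0.png')[130:220,180:380]
cv2.imwrite('pics/c2.png',cv2.resize(b,None,fx=4,fy=4,interpolation=cv2.INTER_CUBIC))
```

```text
(no output)
```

View pics/c1.png

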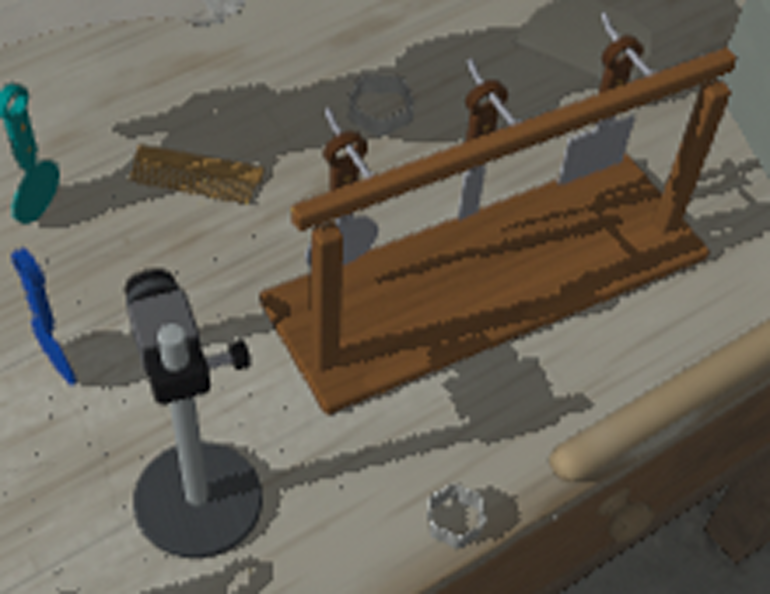

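View pics/c2.png

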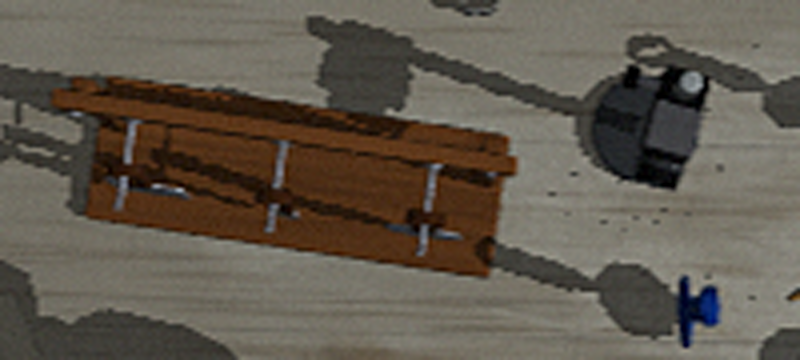

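```bash
cat >> h.py <<'E'
from scipy.optimize import least_squares
E
python3 - <<'E'
from h import *
S=mats(cam('side'));T=mats(cam('top'))
def both(n,a,b):
    X=tri([S,T],[a,b]); print(n,X.round(4),(proj(S,X)-a).round(1),(proj(T,X)-b).round(1)); return X
both('rgrip',(279,206),(284,185));both('rblade',(281,222),(283,192))
both('sgrip',(355,177),(212,176));both('ngrip',(316,192),(248,182))
both('lens',(224,235),(343,172));both('rodtop',(229,254.5),(353,150.5))
both('blue',(190,239),(354,210));both('blueblade',(194,254),(351,208))
both('teal',(184,191),(337,254));both('blue2',(162,330),(403,155));
st=[(273.7,183.3),(314.6,168.8),(352.9,154.5)];tt=[(285.75,193.25),(247.5,187.75),(210,182)]
for a,b in zip(st,tt): both('tip',a,b)
print('foot',onz(S,(236.3,301.5),.01),'col',onz(S,(232,290),0),onz(T,(338,175),0))
print('rodtop z.24',onz(S,(229,254.5),.24),onz(T,(353,150.5),.24),'stand',onz(S,(321,235),0),onz(T,(257,170),0))
def res(p):
    r=[]
    c,s=np.cos(p[2]),np.sin(p[2])
    for y,a,b in zip((-.11,0,.11),st,tt):
        X=[p[0]+c*-.072-s*y,p[1]+s*-.072+c*y,.208]
        r+=list(proj(S,X)-a)+list(proj(T,X)-b)
    return np.array(r)
f=least_squares(res,[.6,-.05,0]);print('stand',f.x[:2],np.degrees(f.x[2]),f.fun.round(1))
c,s=np.cos(f.x[2]),np.sin(f.x[2])
X=f.x[:2]+[c*-.045+s*.11,s*-.045-c*.11];print('round lifter',X)
for z in(.2,.15,.085): print(z,proj(S,np.append(X,z)),proj(T,np.append(X,z)))
E
```

```text
rgrip [ 0.5328 -0.1152  0.1481] [ 0.5 -0. ] [0.3 0.2]
rblade [ 0.5219 -0.1077  0.0617] [-2.2  0. ] [-1.5 -1. ]
sgrip [0.5561 0.1044 0.1427] [-0.4  0. ] [-0.3 -0.2]
ngrip [ 0.5398 -0.0063  0.1374] [ 0.6 -0. ] [0.4 0.3]
lens [ 0.57   -0.283   0.2052] [ 0.3 -0. ] [0.2 0.1]
rodtop [ 0.6299 -0.3048  0.2292] [-0.8  0. ] [-0.5 -0.3]
blue [ 0.4663 -0.3335  0.0968] [-0.5  0. ] [-0.4 -0.2]
blueblade [ 0.4742 -0.3348  0.0382] [ 0. -0.] [0. 0.]
teal [ 0.329  -0.2822  0.1078] [-0.4  0. ] [-0.3 -0.1]
blue2 [ 0.6417 -0.4818  0.1027] [-0.8  0. ] [-0.5 -0.2]
tip [ 0.5056 -0.1175  0.2072] [-0.9  0. ] [-0.6 -0.4]
tip [ 0.5189 -0.0074  0.205 ] [-0.9  0. ] [-0.6 -0.5]
tip [0.5328 0.1008 0.207 ] [-1.1  0. ] [-0.7 -0.6]
foot [ 0.63230665 -0.30390474] col [ 0.59575519 -0.29597636] [ 0.58512928 -0.29536283]
rodtop z.24 [ 0.63679799 -0.30582929] [ 0.62726154 -0.30442511] stand [ 0.58545148 -0.00892998] [ 0.5947523  -0.02409941]
stand [ 0.59116938 -0.01707566] -7.089587776534955 [-0.7 -0.1 -0.7 -0.6 -0.8 -0.5 -0.4 -0.8 -0.8 -0.2 -0.8 -0.8]
round lifter [ 0.53293711 -0.12068069]
0.2 [278.05456597 193.38567168] [286.43167786 183.60820982]
0.15 [277.6555349  206.49446969] [286.14269528 185.16076817]
0.085 [277.18366008 221.99629995] [285.79809076 187.01215524]
```

Run:
```python
from h import *
a=cv2.imread('pics/side0.png')[220:325,205:275]
b=cv2.imread('pics/top0.png')[135:185,320:370]
a=cv2.resize(a,(400,600),interpolation=cv2.INTER_CUBIC);b=cv2.resize(b,(400,400),interpolation=cv2.INTER_CUBIC)
o=np.zeros((600,800,3),np.uint8);o[:,:400]=a;o[:400,400:]=b
o=cv2.convertScaleAbs(o,alpha=1.8,beta=20)
cv2.imwrite('pics/c3.png',o)
```

```text
(no output)
```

View pics/c3.png

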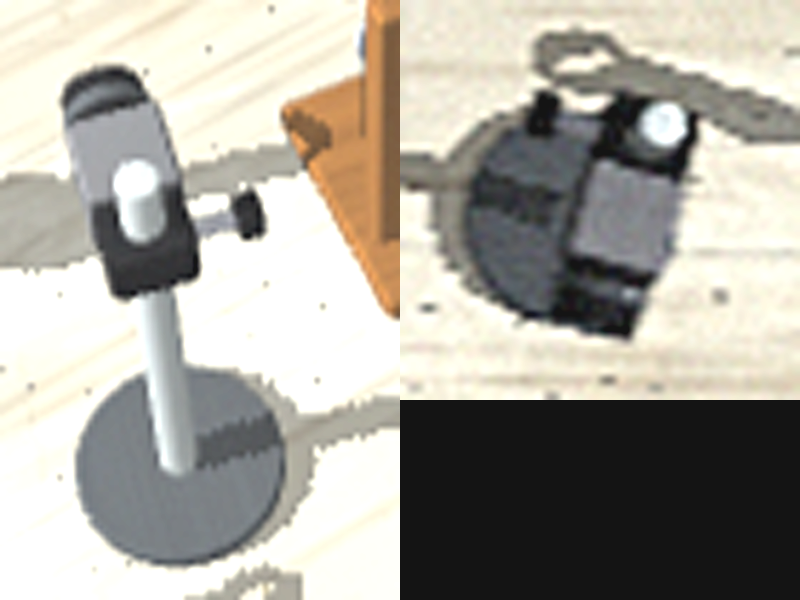

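Emit:
arm_command([
  [0,0,-0.05,-0.14],
  [0,0,-0.1,-0.28],
  [0.05,0,-0.12,-0.42],
  [0.1,0,-0.12,-0.56],
  [0.15,0,-0.12,-0.7],
], hand=0.05, grip_force=30)

```text
time: 1.7
ee_pos: [0.3525, -0.4476, 0.3524]
tcp_rot: [179.9, 0.1, 63.5]
wrist_force: [0.3, -1.4, -0.3]
opening: 0.0501
grasp_force: 0.0
```

Run:
```python
from h import *
S=mats(cam('side'));T=mats(cam('top'))
d={'r+':((236.5,251.5),(346,155.6)),'r-':((222,256.2),(355.25,157.5)),'f+':((231.3,237.5),(341.5,167.75)),'f-':((216.4,242.8),(351.9,169)),'rod':((229,254.5),(352.9,150.4))}
for k,(a,b) in d.items():
    X=tri([S,T],[a,b]);print(k,X.round(4),(proj(S,X)-a).round(1),(proj(T,X)-b).round(1))
for z in(.19,.21): print('front',onz(T,(344,176.1),z+.0175))
print('axis pts z.21',onz(T,(350.6,156.5),.21),onz(T,(346.7,168.4),.21))
print('foot side',onz(S,(205+180/5.714,220+465/5.714),.01))
for n,P in(('side',S),('top',T)):
  for t in('lens','camera_column'): print(n,t,[(np.round(f(n,t)[0]['location'],1)) for f in(bot.mark_of,bot.find_in)])
print(bot.get_obs()['q'])
```

```text
r+ [ 0.6194 -0.286   0.209 ] [-2.  0.] [-1.3 -0.7]
r- [ 0.6137 -0.3146  0.2083] [-1.1  0. ] [-0.7 -0.4]
f+ [ 0.5833 -0.2758  0.2065] [-1.  0.] [-0.7 -0.4]
f- [ 0.5795 -0.3072  0.2076] [-0.2  0. ] [-0.1 -0.1]
rod [ 0.6301 -0.3046  0.2293] [-0.7  0. ] [-0.4 -0.2]
front [ 0.55822176 -0.28532756]
front [ 0.55593305 -0.28241884]
axis pts z.21 [ 0.61494341 -0.30280299] [ 0.58031279 -0.29227114]
foot side [ 0.63230087 -0.30333851]
side lens [array([221.6, 234.3]), array([223.2, 251.7])]
side camera_column [array([232. , 291.4]), array([230.3, 285.9])]
top lens [array([341. , 176.4]), array([346.4, 162.8])]
top camera_column [array([337., 174.]), array([341.6, 161.6])]
[-5.20114742e+01  1.28746317e+01  3.28637685e+01  1.09972254e+02
 -5.03547036e-03  6.48049047e+01]
```

Emit:
arm_command([
  [0.045,0,0,-0.145],
  [0.09,0.005,0,-0.29],
  [0.135,0.005,0,-0.435],
  [0.18,0.01,0,-0.58],
  [0.225,0.01,0,-0.725],
])

```text
time: 2.7
ee_pos: [0.4614, -0.2505, 0.3513]
tcp_rot: [180.0, 0.0, 105.1]
wrist_force: [1.6, -0.2, 0.2]
opening: 0.0495
grasp_force: 0.0
```

```bash
cat >> h.py <<'E'
def plan(xyz,yaw):
    s=bot.get_obs(); Rt=R.from_euler('xyz',s['tcp_rot'],degrees=True).as_matrix()
    d=Rt.T@(np.array(xyz)-s['ee_pos']); w=(yaw-s['tcp_rot'][2]+180)%360-180
    print('at',np.round(s['ee_pos'],4),np.round(s['tcp_rot'],2),'q6',round(s['q'][5],1),'t',round(s['time'],2),'F',np.round(s['wrist_force'],1),'op',s['opening'],s['grasp_force'])
    print('go',d.round(4),'turn',round(-np.radians(w),4))
E
python3 - <<'E'
from h import *
plan((.533,-.1205,.28),172.9)
S=mats(cam('side'));T=mats(cam('top'))
for a,b in [((221.6,234.3),(341,176.4)),((223.4,231.9),(344,176.1))]:print(tri([S,T],[a,b]))
E
```

```text
at [ 0.4614 -0.2505  0.3513] [1.7998e+02 1.0000e-02 1.0507e+02] q6 46.4 t 2.7 F [ 1.6 -0.2  0.2] op 0.04953392773694098 0.0
go [0.1069 0.1029 0.0713] turn -1.1838
[ 0.55780143 -0.2813469   0.19123048]
[ 0.55994936 -0.28311199  0.20437358]
```

Emit:
arm_command([
  [0.03,0.03,0,-0.145],
  [0.06,0.06,0,-0.29],
  [0.09,0.09,0,-0.435],
  [0.107,0.103,0,-0.58],
  [0.107,0.103,0,-0.725],
])

```text
time: 3.3
ee_pos: [0.534, -0.1202, 0.351]
tcp_rot: [180.0, -0.0, 146.8]
wrist_force: [-0.1, 0.5, -0.4]
opening: 0.05
grasp_force: 0.0
```

Run:
```python
from h import *
plan((.533,-.1205,.25),172.9)
```

```text
at [ 0.534  -0.1202  0.351 ] [ 1.7999e+02 -3.0000e-02  1.4676e+02] q6 20.5 t 3.3 F [-0.1  0.5 -0.4] op 0.04995128447350336 0.0
go [ 0.0007 -0.0008  0.101 ] turn -0.4563
```

Emit:
arm_command([
  [0,0,0.025,-0.145],
  [0,0,0.05,-0.29],
  [0,0,0.08,-0.435],
  [0,0,0.11,-0.456],
  [0,0,0.11,-0.456],
])

```text
time: 3.8
ee_pos: [0.5316, -0.1223, 0.2374]
tcp_rot: [180.0, -0.3, 172.4]
wrist_force: [0.0, -0.3, 0.3]
opening: 0.0503
grasp_force: 0.0
```

Run:
```python
from h import *
plan((.533,-.1205,.142),172.9)
a=cam('side')['color'][110:260,210:350];cv2.imwrite('pics/c4.png',cv2.resize(a,(560,600),interpolation=cv2.INTER_CUBIC))
```

```text
at [ 0.5316 -0.1223  0.2374] [179.98  -0.35 172.37] q6 -5.3 t 3.8 F [ 0.  -0.3  0.3] op 0.050331173753475615 0.0
go [-0.0018  0.002   0.0954] turn -0.0092
```

View pics/c4.png

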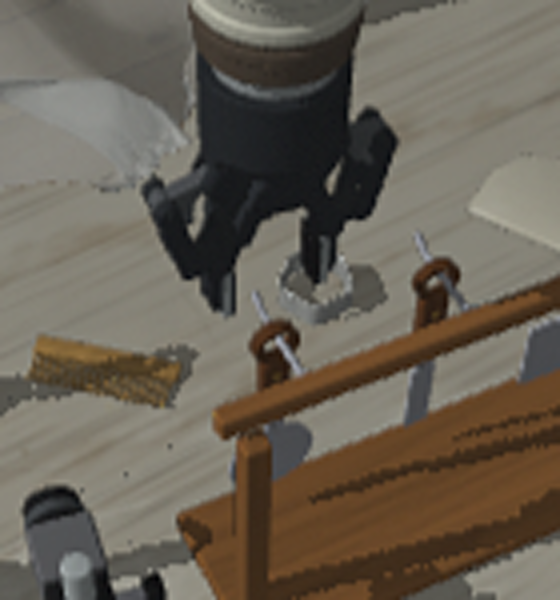

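Emit:
arm_command([
  [0,0,0.02,0],
  [0,0,0.04,0],
  [0,0,0.06,0],
  [0,0,0.06,0],
  [0,0,0.06,0],
])

```text
time: 4.35
ee_pos: [0.5338, -0.122, 0.1833]
tcp_rot: [-180.0, 0.1, 172.4]
wrist_force: [-0.9, -0.7, 0.7]
opening: 0.0502
grasp_force: 0.0
```

Run:
```python
from h import *
plan((.533,-.1205,.142),172.9)
```

```text
at [ 0.5338 -0.122   0.1833] [-1.7999e+02  1.0000e-01  1.7243e+02] q6 -5.3 t 4.35 F [-0.9 -0.7  0.7] op 0.05024321895776014 0.0
go [0.001  0.0014 0.0413] turn -0.0083
```

Emit:
arm_command([
  [0,0.001,0.015,-0.008],
  [0,0.001,0.03,-0.008],
  [0,0.001,0.04,-0.008],
  [0,0.001,0.04,-0.008],
  [0,0.001,0.04,-0.008],
])

```text
time: 4.85
ee_pos: [0.5335, -0.1206, 0.1416]
tcp_rot: [-180.0, 0.0, 173.0]
wrist_force: [0.2, 1.1, -0.2]
opening: 0.05
grasp_force: 0.0
```

Emit:
arm_command([
  [0,0,0,0],
  [0,0,0,0],
  [0,0,0,0],
  [0,0,0,0],
  [0,0,0,0],
], hand=0.0, grip_force=40)

```text
time: 5.35
ee_pos: [0.5338, -0.1206, 0.1419]
tcp_rot: [-180.0, 0.1, 173.0]
wrist_force: [0.2, 0.1, 5.0]
opening: 0.0239
grasp_force: 38.7
```

Run:
```python
from h import *
plan((.533,-.1205,.154),172.9)
c=cam('side');a=c['color'][110:260,210:350];cv2.imwrite('pics/c5.png',cv2.resize(a,(560,600),interpolation=cv2.INTER_CUBIC))
```

```text
at [ 0.5338 -0.1206  0.1419] [-1.7999e+02  6.0000e-02  1.7296e+02] q6 -5.7 t 5.35 F [0.2 0.1 5. ] op 0.023856710436513134 38.667097429352
go [ 0.0008  0.     -0.0121] turn 0.0011
```

View pics/c5.png

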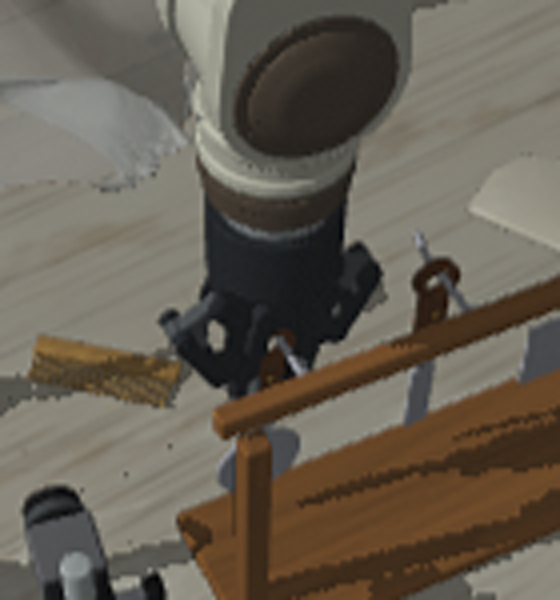

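Emit:
arm_command([
  [0,0,0,0],
  [0,0,0,0],
  [0,0,0,0],
  [0.003,0,0.002,0],
  [0.003,0,0.004,0],
], hand=0.045)

```text
time: 5.9
ee_pos: [0.5302, -0.1202, 0.137]
tcp_rot: [180.0, -0.0, 173.0]
wrist_force: [-0.3, 0.2, -0.3]
opening: 0.0447
grasp_force: 0.0
```

Emit:
arm_command([
  [0,0,0,0],
  [0,0,0,0],
  [0,0,0,0],
  [0,0,0,0],
  [0,0,0,0],
])

```text
time: 6.4
ee_pos: [0.5306, -0.1202, 0.1373]
tcp_rot: [180.0, 0.0, 173.0]
wrist_force: [-0.5, 0.3, 1.0]
opening: 0.0448
grasp_force: 0.0
```

Emit:
arm_command([
  [0,0,0,0],
  [0,0,0,0],
  [0,0,0,0],
  [0,0,0,0],
  [0,0,0,0],
], hand=0.0, grip_force=40)

```text
time: 6.9
ee_pos: [0.5308, -0.1203, 0.1378]
tcp_rot: [-180.0, 0.1, 173.0]
wrist_force: [0.3, 0.0, 5.1]
opening: 0.0222
grasp_force: 29.8
```

Emit:
arm_command([
  [0,0,0,0],
  [0,0,0,0],
  [0,0,0,0],
  [0,0,0,0],
  [0,0,0,0],
])

```text
time: 7.4
ee_pos: [0.5308, -0.1202, 0.1378]
tcp_rot: [-180.0, 0.1, 173.0]
wrist_force: [0.6, 0.2, 6.1]
opening: 0.0225
grasp_force: 29.7
```

Run:
```python
from h import *
plan((.533,-.1205,.154),172.9)
for n in('side','top'):
  c=cam(n)
  for t in('round_lifter_blade','round_lifter_grip'): print(n,t,[(np.round(d['location'],1).tolist(),round(d['confidence'],2)) for d in bot.mark_of(n,t)])
P=mats(cam('side'))
print(proj(P,(.533,-.1205,.0765)),proj(P,(.533,-.1205,.1535)))
```

```text
at [ 0.5308 -0.1202  0.1378] [-1.8000e+02  6.0000e-02  1.7297e+02] q6 -5.7 t 7.4 F [0.6 0.2 6.1] op 0.0225043793429639 29.738774034235576
go [-0.0022  0.     -0.0162] turn 0.0012
side round_lifter_blade [([171.6, 344.0], 0.81), ([193.7, 256.9], 0.79), ([279.1, 223.4], 0.69), ([190.7, 208.4], 0.58)]
side round_lifter_grip [([276.2, 206.0], 0.71), ([164.5, 330.3], 0.6), ([184.4, 191.6], 0.54), ([189.7, 242.6], 0.49)]
top round_lifter_blade [([395.1, 156.0], 0.6), ([331.0, 252.0], 0.56), ([351.4, 205.6], 0.5)]
top round_lifter_grip [([404.8, 155.3], 0.57), ([355.9, 209.4], 0.55), ([331.6, 254.3], 0.38), ([245.6, 181.3], 0.34)]
[277.19750475 223.89285949] [277.75898797 205.59757717]
```

Emit:
arm_command([
  [0,0,-0.004,0],
  [0,0,-0.008,0],
  [0,0,-0.012,0],
  [0,0,-0.012,0],
  [0,0,-0.012,0],
], grip_force=50)

```text
time: 8.25
ee_pos: [0.5305, -0.1202, 0.1493]
tcp_rot: [180.0, -0.0, 173.0]
wrist_force: [0.1, -0.1, -1.0]
opening: 0.0219
grasp_force: 38.3
```

Run:
```python
from h import *
plan((.533,-.1205,.154),172.9)
c=cam('side');a=c['color'][150:250,230:330];cv2.imwrite('pics/c6.png',cv2.resize(a,(600,600),interpolation=cv2.INTER_CUBIC))
```

```text
at [ 0.5305 -0.1202  0.1493] [180.    -0.   172.97] q6 -5.7 t 8.25 F [ 0.1 -0.1 -1. ] op 0.021853193221696803 38.28092538398096
go [-0.0025  0.     -0.0047] turn 0.0011
```

View pics/c6.png

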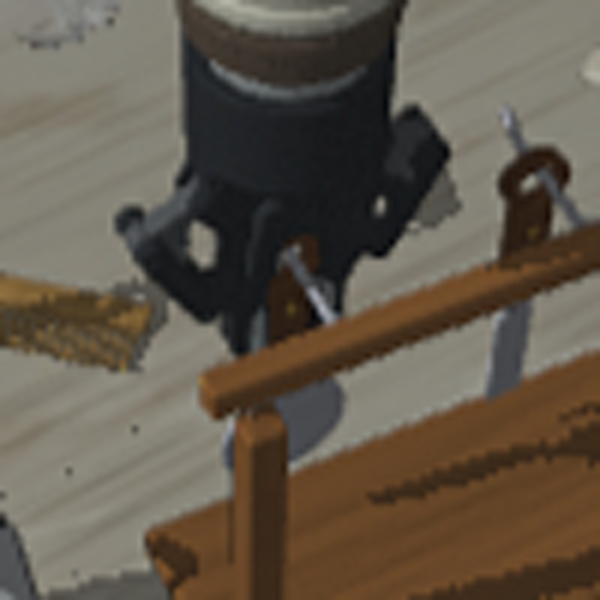

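Emit:
arm_command([
  [0.01,0,0,0],
  [0.02,0,0,0],
  [0.03,0,0,0],
  [0.04,0,0,0],
  [0.05,0,0,0],
])

```text
time: 8.8
ee_pos: [0.4799, -0.1139, 0.1494]
tcp_rot: [180.0, 0.0, 173.0]
wrist_force: [-0.1, 0.6, -0.7]
opening: 0.0218
grasp_force: 38.3
```

Emit:
arm_command([
  [0.015,0,0,0],
  [0.03,0,0,0],
  [0.045,0,0,0],
  [0.045,0,0,0],
  [0.045,0,0,0],
])

```text
time: 9.3
ee_pos: [0.4363, -0.1086, 0.1496]
tcp_rot: [-180.0, 0.1, 173.0]
wrist_force: [0.8, -0.5, -1.4]
opening: 0.0221
grasp_force: 38.3
```

Run:
```python
from h import *
plan((.447,-.2565,.25),165.5)
for n in('side','top'):
  c=cam(n,n+'7.png')
  for t in('round_lifter_blade','round_lifter_grip'): print(n,t,[(np.round(d['location'],1).tolist(),round(d['confidence'],2)) for d in bot.mark_of(n,t)])
o=np.zeros((600,800,3),np.uint8)
a=cv2.imread('pics/side7.png')[130:280,180:330];b=cv2.imread('pics/top7.png')[140:240,250:350]
o[:600,:400]=cv2.resize(a,(400,600)) if 0 else cv2.resize(a[:,25:125],(400,600),interpolation=cv2.INTER_CUBIC)
o[:400,400:]=cv2.resize(b,(400,400),interpolation=cv2.INTER_CUBIC);cv2.imwrite('pics/c7.png',o)
```

```text
at [ 0.4363 -0.1086  0.1496] [-1.7999e+02  7.0000e-02  1.7296e+02] q6 -6.9 t 9.3 F [ 0.8 -0.5 -1.4] op 0.022084379076069194 38.29091398014043
go [-0.0289 -0.1455 -0.1003] turn 0.1301
side round_lifter_blade [([261.5, 195.8], 0.91), ([171.7, 342.8], 0.9), ([196.3, 253.9], 0.67)]
side round_lifter_grip [([259.3, 179.6], 0.72), ([189.3, 241.4], 0.71), ([164.8, 330.7], 0.7), ([184.8, 186.2], 0.57)]
top round_lifter_blade [([350.6, 210.2], 0.57), ([331.3, 251.6], 0.54), ([336.1, 174.1], 0.41), ([394.1, 153.5], 0.39)]
top round_lifter_grip [([401.7, 155.2], 0.59), ([335.3, 255.1], 0.58), ([354.2, 209.0], 0.5), ([342.1, 175.8], 0.17)]
```

View pics/c7.png

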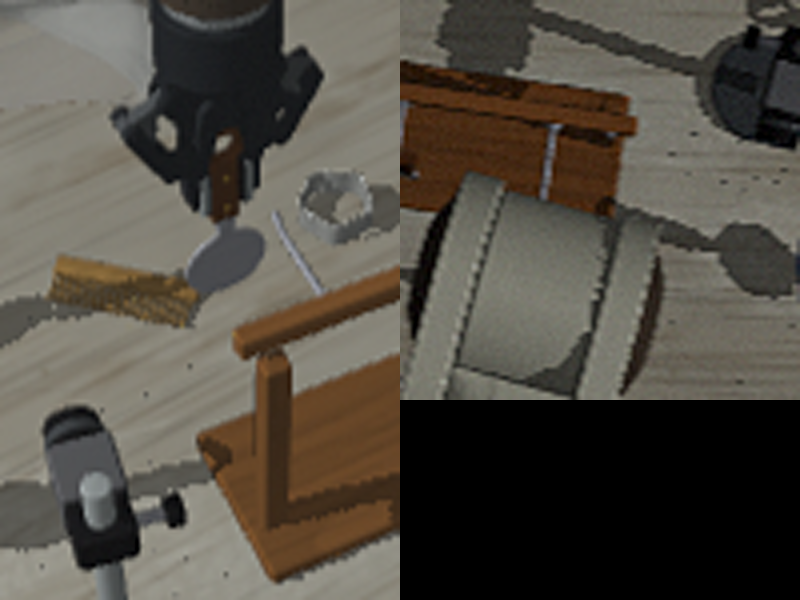

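Emit:
arm_command([
  [0,0,-0.025,0],
  [0,0,-0.05,0],
  [0,0,-0.075,0],
  [0,0,-0.1,0],
  [0,0,-0.1,0],
])

```text
time: 10.1
ee_pos: [0.4374, -0.1088, 0.2523]
tcp_rot: [-180.0, 0.2, 173.0]
wrist_force: [-0.7, -0.1, -0.4]
opening: 0.022
grasp_force: 38.3
```

Run:
```python
from h import *
plan((.4445,-.256,.251),165.5)
P=mats(cam('side'))
def zat(xy,row): 
    zs=np.linspace(0,.4,4001);return zs[np.argmin([abs(proj(P,(*xy,z))[1]-row) for z in zs])]
print('lens z',[zat((.5634,-.2865),r) for r in(235,234.3)],'rod',[zat((.6312,-.304),r) for r in(254.5,251.5,249)],'col pred',proj(P,(.5634,-.2865,.19)))
print('before lift-off blade z',zat((.4388,-.109),195.8),'pred',.1496-.0608, 'grip',zat((.4388,-.109),179.6), proj(P,(.4388,-.109,.0888)))
L=[];B=[];G=[]
for i in range(4):
    cam('side');L.append(bot.mark_of('side','lens')[0]['location']);
    f=lambda t:min(bot.mark_of('side',t),key=lambda d:np.hypot(*(np.array(d['location'])-proj(P,(.4388,-.109,.19))))) ['location']
    B.append(f('round_lifter_blade'));G.append(f('round_lifter_grip'))
for n,a in(('L',L),('B',B),('G',G)): print(n,np.round(a,1).tolist())
print('pred B',proj(P,(.4388,-.109,.189)),'G',proj(P,(.4388,-.109,.266)))
```

```text
at [ 0.4374 -0.1088  0.2523] [-179.97    0.25  172.97] q6 -6.9 t 10.1 F [-0.7 -0.1 -0.4] op 0.02199309235815848 38.307780644665854
go [-0.0251 -0.1452  0.0015] turn 0.1304
lens z [np.float64(0.19970000000000002), np.float64(0.2024)] rod [np.float64(0.23040000000000002), np.float64(0.24180000000000001), np.float64(0.25120000000000003)] col pred [222.01556643 237.46167664]
before lift-off blade z 0.08600000000000001 pred 0.08880000000000002 grip 0.1516 [261.42897041 195.14746441]
L [[224.0, 236.5], [222.3, 232.9], [224.4, 233.9], [221.6, 236.4]]
B [[260.6, 167.1], [261.1, 166.5], [262.3, 168.8], [263.2, 168.3]]
G [[261.8, 149.2], [258.9, 150.5], [260.7, 149.1], [260.1, 148.8]]
pred B [260.86206749 169.59145748] G [260.35974526 146.94675073]
```

Emit:
arm_command([
  [-0.005,-0.03,0,0.03],
  [-0.01,-0.06,0,0.06],
  [-0.015,-0.09,0,0.09],
  [-0.02,-0.12,0,0.12],
  [-0.025,-0.145,0,0.13],
])

```text
time: 11.45
ee_pos: [0.4432, -0.2571, 0.2493]
tcp_rot: [-180.0, 0.0, 165.4]
wrist_force: [1.3, 0.1, -0.6]
opening: 0.022
grasp_force: 38.4
```

Emit:
arm_command([
  [0,0,0,0],
  [0,0,0,0],
  [0,0,0,0],
  [0,0,0,0],
  [0,0,0,0],
])

```text
time: 11.95
ee_pos: [0.4434, -0.2549, 0.2495]
tcp_rot: [-180.0, 0.0, 165.6]
wrist_force: [-0.9, 0.0, 0.3]
opening: 0.0217
grasp_force: 38.4
```

Run:
```python
from h import *
plan((.4445,-.256,.253),165.5)
P=mats(cam('side'))
print('pred B',proj(P,(.447,-.2565,.192)),'G',proj(P,(.447,-.2565,.269)))
B=[];G=[]
for i in range(3):
    c=cam('side','side8.png')
    f=lambda t:min(bot.mark_of('side',t),key=lambda d:np.hypot(*(np.array(d['location'])-proj(P,(.447,-.2565,.2))))) ['location']
    B.append(f('round_lifter_blade'));G.append(f('round_lifter_grip'))
print(np.round(B,1).tolist(),np.round(G,1).tolist())
d=cam('top')['color'][130:230,300:400];o=np.zeros((600,800,3),np.uint8)
o[:,:400]=cv2.resize(c['color'][120:270,180:280],(400,600),interpolation=cv2.INTER_CUBIC)
o[:400,400:]=cv2.resize(d,(400,400),interpolation=cv2.INTER_CUBIC);cv2.imwrite('pics/c8.png',o)
```

```text
at [ 0.4434 -0.2549  0.2495] [-1.8000e+02  3.0000e-02  1.6558e+02] q6 -15.5 t 11.95 F [-0.9  0.   0.3] op 0.021655981871318605 38.3872362287957
go [-0.0013 -0.0008 -0.0035] turn 0.0013
pred B [209.27623663 195.98110634] G [205.08815844 173.73808064]
[[208.9, 195.8], [192.0, 209.9], [207.2, 196.9]] [[205.5, 175.2], [205.5, 175.3], [206.6, 177.1]]
```

View pics/c8.png

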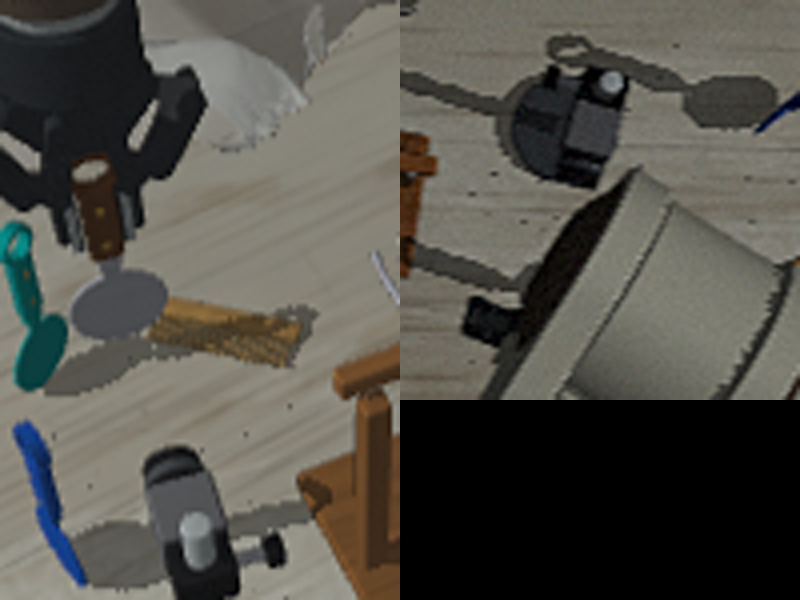

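Emit:
arm_command([
  [-0.0015,0.0025,-0.004,0.017],
  [-0.0015,0.0025,-0.004,0.017],
  [-0.0015,0.0025,-0.004,0.017],
  [-0.0015,0.0025,-0.004,0.017],
  [-0.0015,0.0025,-0.004,0.017],
])

```text
time: 13.0
ee_pos: [0.4453, -0.2535, 0.2532]
tcp_rot: [180.0, -0.0, 164.5]
wrist_force: [-0.4, 0.2, -0.3]
opening: 0.0223
grasp_force: 38.4
```

Emit:
arm_command([
  [0,0,0,0],
  [0,0,0,0],
  [0,0,0,0],
  [0,0,0,0],
  [0,0,0,0],
])

```text
time: 13.5
ee_pos: [0.4453, -0.2535, 0.2533]
tcp_rot: [-180.0, -0.0, 164.5]
wrist_force: [0.3, 0.0, 0.3]
opening: 0.0217
grasp_force: 38.4
```

Run:
```python
from h import *
plan((.4465,-.253,.253),164.5)
print(bot.job_done())
```

```text
at [ 0.4453 -0.2535  0.2533] [-180.     -0.    164.54] q6 -14.2 t 13.5 F [0.3 0.  0.3] op 0.021688728176393304 38.39486837894128
go [-0.001   0.0008  0.0003] turn 0.0007
the job is handed in; nothing more can be done
None
```

The round lifter is off its peg and held still, upright and square, with its blade by my estimate about 12 cm in front of the lens at lens height. I handed the job in at 13.5 s; no verdict came back.

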